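# Hitch the draw hook to the mould insert and pull it out

### The arm

A 6-joint arm with a two-finger parallel gripper is mounted at the origin on the work surface. World frame = base frame: x ahead of the robot, y to its left, z up, the work surface at z = 0. Lengths are in m, angles in degrees, forces in N, time in s.
With the tool pointing down it reaches from about 0.375 to 0.9 m from the base axis. Payload 3.1 kg.
Tool frame: the origin (TCP) lies on the centre line of the jaws, within the pads' length; the fingertips stand 25 mm ahead of it and the grasp point (between the pads) lies 6 mm ahead of it; z points along the fingers, y is the line along which they close (so a half turn about z gives the same grasp; the last joint's range is limited). The gripper opens to 87 mm and grips with 3 to 60 N. Pads are 19 mm wide; open, the fingers measure 117 mm over their backs; the gripper's body (75 mm by 190 mm) begins 51 mm behind the grasp point.
Start: joints at [-83.738, 30.224, 82.088, -0, 67.689, -10.227], TCP at [0.177, -0.599, 0.248] pointing down, gripper open.
Joint ranges: [-176.69, 176.69], [-43.24, 126.21], [12.49, 139.97], [-82, 262], [0, 151.66], [-163.58, 163.58]. Speed limits (degrees/s): [159.86, 159.86, 180, 180, 180, 180].

### API

Orientations are given as a 3x3 rotation matrix whose columns are the frame's x, y, z axes.
In Python, from rig import bot, cams, models gives the robot as it stands. The module is installed in compiled form; this text tells all that it offers.
- The arm moves only by the shell command python3 -m handwheel 'ROWS' [OPENING]. ROWS is JSON, a list of rows, each a list of 6 numbers: the shift along the world's x, y, z each as a share of 1 m, from -1 to 1, then the turn, a rotation vector about the world's x, y, z each as a share of 2 rad, from -1 to 1. In form: [[dx, dy, dz, wx, wy, wz], ...]. A call has exactly 8 rows; each row is the pose to reach, as a shift and turn from the pose commanded when the call began; what a row does not reach only later rows make up. A row lasts 1/12 s, in which the tool goes at most 41.7 mm and 7.16 degrees, less where a joint would pass 70% of its speed; a pose out of reach is approached as far as the arm can. A call with a number of a shift or a turn outside -1 to 1 is refused whole. A call with a gripper value outside its range is refused whole. OPENING is the opening, from -1 (shut) to 1 (fully open), so that 0 is half open, set as the call begins (- or left out, the last holds). The fingers move at their own pace and stop on an object; the grip force is fixed at half the most. Time passes only in rows, so rows that repeat a pose let the fingers close, or fill a call up. It gives the time, the measured TCP pose, the force, the opening and the grip force at its end, in the units of the state.
- bot.read_state(): the state, without advancing time (a new reading comes with each control period).
- cams.capture(name): name is "scene" or "top" or "wrist"; returns (picture, depth): 480x640x3 uint8, blue, green, red; 480x640 float32, m along the optical axis (not along the pixel's ray), 0 where there is no reading.
- cams.calibration(name): a dict with "mtx" (3x3 intrinsics, pixels), "R" (3x3) and "t" (3): a world point X has camera coordinates R X + t; the wrist camera has in their place "tool_from_camera" (4x4, takes a point from camera to tool coordinates, whose origin is the TCP and whose axes are the flange's). Camera axes: x right, y down, z forward; pixel columns grow to the right and rows downward; lengths in m; the calibration is good to about 2 mm. A picture is of the moment at which its call begins: read the wrist's pose just before it. calibration takes no time and is no camera call.
- bot.hand_in(): hands the job in; it is judged then, once.
Trained networks look in the newest picture that a camera, given by its name, has taken for a name from the list of things; names that differ only in an ending like _2 or _b are one class to them, and where a whole thing is asked for, a point or a joint stands for the part that bears it (a point fixed in the world has none). Each returns a list of dicts, best first, with "conf" (0 to 1); they miss things now and then, are a little off and sometimes report something else, mostly with a low value. They report only what shows in the picture. A call takes as long as a camera call. They do not tell look-alikes from the thing itself.
- models.spot_in(query, camera): "position" ([column, row] in pixels, amid what is visible of it).
- models.tip_of(query, camera): "position" ([column, row] in pixels: a listed point, or the origin of a listed thing).
The state is a dict: "time_s": time; "joint_positions": joint angles; "qvel": joint speeds; "tau": joint torques, N m; "position": TCP position; "tcp_rot": TCP orientation; "force": force on the tool from outside, world axes, zero at the start; "moment": the same for the moment, N m; "opening": opening from 0.0 (shut) to 1.0 (fully open); "grasp_force": force on a finger pad.
Only numpy, scipy, OpenCV 4.12 (cv2) and the standard library are available. Lean on these libraries where they do the work, as an engineer would, in place of code of your own. Each camera call takes 0.05 s, during which the arm holds its last target. There are 200 camera calls.

### The job

Pick up the draw hook by its black handle, stand it on the guide bed and push its mouth onto the headed pin of the mould insert until the sprung latch snaps fully shut behind the pin. Then draw the insert out with the hook until it rests against the two front stops, and let go, leaving the hook hitched and standing flat on the bed. Work by feel: never let hook and insert press on each other with more than 30 N, touch the insert only with the hook, and leave the gauges and the gear wheel alone.

Things in the scene. Friction and masses are not known exactly. Their poses are not given: they have to be found in the camera images.
- bed: Fixed dark steel guide bed on the table; x = push direction. Origin on its underside; base x -200 to +155, y -55 to +55 mm, top face 15 mm above the table. Two side rails, 36 mm above the table, at y 36 to 52 mm either side, x +10 to +155 mm, form the insert's channel. The apron, x -200 to +10 mm, is flat and free.
- front_stops (a point): Point midway between the two front stops of the bed, on the bed's top, in the plane of their rear faces (the ones the insert comes to rest against), at x = +20 mm of the bed. The stops are 10 mm thick, 36 mm above the table and leave a 32 mm gap for the drawbar. Axes are the bed's.
- plate: Mould insert: loose aluminium block 60 x 70 x 24 mm, 0.4 to 0.8 kg, in the channel (1.2 mm side play); origin at the underside's centre, x = push direction, front face at x -30 mm. It starts 22 to 30 mm behind the front stops. Pushed back, it slides 3 to 36 mm and then meets a fixed end stop whose place varies and is not measured. A drawbar 20 wide, 5 mm thick runs forward on the bed to x -144 mm.
- pin (a point): Upright steel pin, 12 mm in diameter, on the insert's drawbar, 134 mm before the insert's origin in -x; this point is on its axis, 14 mm above the bed's top. A flat head, 18 mm across, covers it from 24 to 28 mm above the bed's top, so the hook must come from the side, below the head. Insert against the front stops: the pin is at x = -84 mm of the bed.
- hook_handle (a point): Centre of the draw hook's black upright handle, 36 long (x), 14 thick (y), 46 mm tall, 20 to 66 mm above the hook's underside; this point is 46 mm above it. x points out of the mouth. The hook (0.35 kg) stands on a flat foot, 36 mm wide, from 30 mm behind to 36 mm before this point; it reaches 92 mm in front of it.
- hook_seat (a point): Where the pin's axis is when fully home in the hook's jaw: 60 mm in front (+x) of the handle centre, 14 mm above the hook's underside. The jaw is 8 to 20 mm above the underside (passes over the drawbar), 14 mm wide, open to +x; the mouth takes a pin up to 4 mm off centre. Right (-y) a solid prong with flared lip, left (+y) the latch. With the latch shut the pin has 2 mm play along x.
- latch (a joint): Sprung latch arm on the hook's left, turning about a vertical axis, rad: 0 shut, positive open (outward), at most 0.3. Its sloping nose lies 31 to 8 mm in front of the seat. The entering pin pushes it to about 0.14; it springs back by itself once the pin is home. Forcing the pin past takes about 5 to 15 N. A shut latch holds the pin against pulling.
- gear: Bystander: black gear wheel, 60 mm across, 18 mm high, lying on the table; origin at its underside
- ring_gauge: Bystander: dark steel ring gauge, 48 mm across, 16 mm high, lying on the table; origin at its underside
- plug_gauge: Bystander: brass plug gauge standing upright, 62 mm tall, 32 mm foot; origin at its underside
Things that resemble listed ones, but are neither listed nor needed, are in the scene too. Of the things shaped like the plate, the aluminium one is meant.

How it is judged (in metres and radians):
On the way, in this order (a step that is already met when the one before it is completed fails the run):
1. the hook is hitched: pin home in the jaw and latch shut behind it, with the insert still well back in its channel (value of joint latch below 0.04 rad and horizontal distance between hook_seat and pin below 0.005 m and x of pin in the frame of bed above -0.069 m), for 0.2 s.
2. the hitched insert is drawn out against the front stops (value of joint latch below 0.04 rad and horizontal distance between hook_seat and pin below 0.006 m and x of pin in the frame of bed below -0.081 m), for 0.2 s.
At the end, for the whole second after the job is handed in: The latch is shut (under 0.04 rad), the pin is in the jaw within 6 mm of the seat, the insert is within 3 mm of the front stops, and the hook stands flat on the bed (tilt under 0.06 rad, not raised by more than 3 mm), released and at rest; gear and gauges are within 15 mm of where they were (all of step 2 and angle between hook_seat's own z axis and vertical below 0.06 rad and z of hook_seat in the frame of bed below 0.032 m and velocity of joint latch below 0.1 rad/s and distance of each of gear, ring_gauge, plug_gauge from where it was at the start of the episode below 0.015 m); the robot touches nothing.
It fails at once if hook and insert press on each other with more than 30 N (contact force between hook and plate above 30 N).
It fails at once if the fingers or the arm touch the insert (contact force between any of the fingers, the arm and plate above 1 N).
It fails at once if a bystander is pushed away (distance of any of gear, ring_gauge, plug_gauge from where it was at the start of the episode above 0.015 m).
It also fails if it takes over 72 s, if anything falls off the work surface, if the arm or the gripper's body presses on something with over 40 N, if the wrist force passes 120 N, or if a joint passes its speed limit or range.

## Working session

There is one attempt and no reset: what is moved stays moved. The work goes in short steps, Python scripts to look and compute and a shell command to move; the robot and the scene stay as the last step left them, time stands still between calls to the robot, and variables do not carry over. Pictures are saved under pics/ and viewed, at most 10 in all, crops included, and the job is handed in when it is done.

```bash
mkdir -p pics
cat > h.py <<'E'
import numpy as np, cv2
from rig import bot, cams, models
def ray(cam,uv,st=None):
    c=cams.calibration(cam); K=np.array(c["mtx"])
    d=np.linalg.inv(K)@np.array([uv[0],uv[1],1.0])
    if "R" in c:
        R=np.array(c["R"]);t=np.array(c["t"]); return -R.T@t, R.T@d
    T=np.array(c["tool_from_camera"]); R=np.array(st["tcp_rot"]);p=np.array(st["position"])
    return R@T[:3,3]+p, R@T[:3,:3]@d
def atz(cam,uv,z,st=None):
    o,d=ray(cam,uv,st); return o+d*(z-o[2])/d[2]
E
python3 - <<'E'
from h import *
for cam in ["top","scene"]:
    im,d=cams.capture(cam); cv2.imwrite(f"pics/{cam}0.png",im); np.save(f"pics/{cam}0.npy",d)
    for q,z in [("hook_handle",.046),("hook_seat",.014),("pin",.029),("plate",.015),("bed",0),("front_stops",.015),("gear",0),("ring_gauge",0),("plug_gauge",0)]:
        for r in models.tip_of(q,cam)[:3]:
            print(cam,q,round(r["conf"],2),np.round(r["position"]),np.round(atz(cam,r["position"],z),3))
s=bot.read_state();print(s["time_s"],s["force"],s["opening"],np.round(s["tcp_rot"],2))
E
```

```text
top hook_handle 0.9 [482. 292.] [ 0.451 -0.256  0.046]
top hook_seat 0.9 [452. 288.] [ 0.463 -0.203  0.014]
top pin 0.71 [470. 191.] [ 0.672 -0.245  0.029]
top pin 0.68 [ 91. 191.] [0.671 0.576 0.029]
top pin 0.61 [311. 247.] [0.548 0.098 0.029]
top plate 0.94 [148. 219.] [0.611 0.454 0.015]
top plate 0.68 [249. 226.] [0.595 0.231 0.015]
top bed 0.9 [282. 238.] [0.573 0.161 0.   ]
top front_stops 0.73 [274. 233.] [0.581 0.177 0.015]
top gear 0.9 [327. 196.] [0.667 0.063 0.   ]
top ring_gauge 0.61 [270. 182.] [0.7  0.19 0.  ]
top plug_gauge 0.48 [472. 193.] [ 0.675 -0.259  0.   ]
scene hook_handle 0.88 [208. 120.] [ 0.44  -0.265  0.046]
scene hook_handle 0.36 [142. 206.] [ 0.695 -0.224  0.046]
scene hook_seat 0.81 [227. 146.] [ 0.458 -0.205  0.014]
scene pin 0.84 [544. 424.] [0.674 0.577 0.029]
scene pin 0.64 [325. 228.] [0.542 0.105 0.029]
scene plate 0.93 [478. 360.] [0.626 0.456 0.015]
scene plate 0.61 [370. 280.] [0.588 0.23  0.015]
scene bed 0.57 [343. 259.] [0.567 0.161 0.   ]
scene front_stops 0.63 [352. 262.] [0.573 0.183 0.015]
scene gear 0.93 [276. 275.] [0.664 0.071 0.   ]
scene ring_gauge 0.7 [327. 318.] [0.689 0.199 0.   ]
scene plug_gauge 0.52 [207. 120.] [ 0.406 -0.307  0.   ]
scene plug_gauge 0.5 [144. 205.] [ 0.673 -0.258  0.   ]
1.0 [-0.02159486 -0.49110685  0.86118947] 0.9996216818890473 [[ 0.96  0.28  0.  ]
 [ 0.28 -0.96  0.  ]
 [ 0.   -0.   -1.  ]]
```

View pics/top0.png

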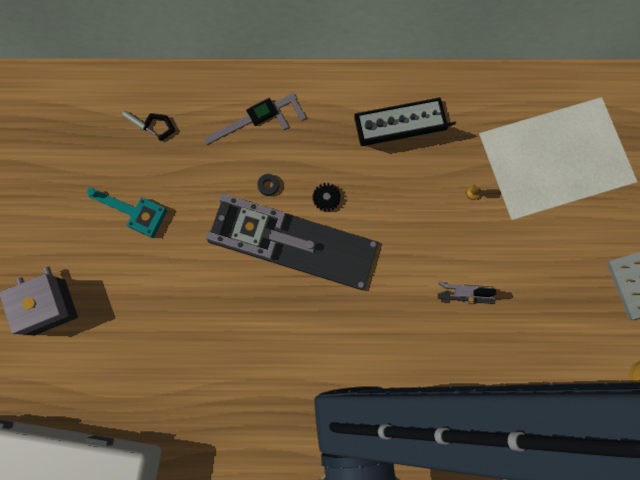

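View pics/scene0.png

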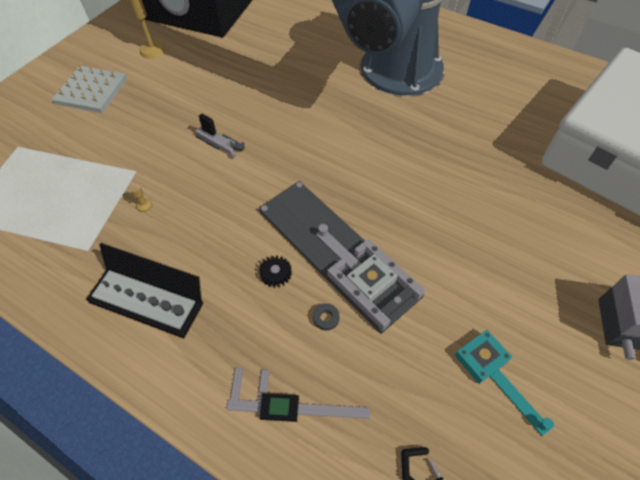

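Top picture: the bed runs from its free apron end at (370,265) up-left to (225,215). The grey aluminium insert is at (249,226), its pin at (311,247). The hook is at (470,292) with its black handle at (485,292), and the teal insert at (148,218) is the look-alike. The scene picture agrees: hook at (215,135), pin at (323,228).

```bash
cat > m.py <<'E'
from h import *
def cloud(cam,d):
    c=cams.calibration(cam);K=np.array(c["mtx"]);R=np.array(c["R"]);t=np.array(c["t"])
    v,u=np.mgrid[:480,:640]; P=np.stack([(u-K[0,2])/K[0,0]*d,(v-K[1,2])/K[1,1]*d,d],-1)
    return (P-t)@R
E
python3 - <<'E'
from m import *
P=cloud("top",np.load("pics/top0.npy"))
roi=P[190:295,200:390].reshape(-1,3)
tb=P[300:330,200:300].reshape(-1,3); print("table z",np.median(tb[:,2]),tb[:,2].std())
z0=np.median(tb[:,2])
m=(roi[:,2]-z0>.008)&(roi[:,2]-z0<.06)
q=roi[m]; 
# keep points near bed, largest component via image
im=((P[...,2]-z0>.008)).astype(np.uint8); n,l,s,c=cv2.connectedComponentsWithStats(im)
k=l[255,340]; pts=P[l==k][:,:2].astype(np.float32); print(s[k])
r=cv2.minAreaRect(pts*1000); print(r)
ctr=np.array(r[0])/1000; print(cv2.boxPoints(r))
h=P[280:305,435:500]; mm=h[...,2]-z0>.004; hp=h[mm]; print(len(hp)); print(cv2.minAreaRect((hp[:,:2]*1000).astype(np.float32)))
t=hp[hp[:,2]-z0>.055]; print("handle top",t.mean(0),len(t))
E
```

```text
table z -0.002028873450959208 0.08963627124524207
[ 205  193  173   97 8315]
((486.56719970703125, 166.70379638671875), (362.0281982421875, 274.6510925292969), 72.60258483886719)
[[301.40097   35.03044 ]
 [563.4878   -47.089615]
 [671.7334   298.37714 ]
 [409.6466   380.4972  ]]
933
((415.4322509765625, -108.17317199707031), (81.61717987060547, 414.5904541015625), 17.330976486206055)
handle top [ 0.44491189 -0.24552109  0.11730144] 139
```

```bash
R='[[0.27,0.35,0,0,0,0.5]'; python3 -m handwheel '[[0.27,0.35,0,0,0,0.5],[0.27,0.35,0,0,0,0.5],[0.27,0.35,0,0,0,0.5],[0.27,0.35,0,0,0,0.5],[0.27,0.35,0,0,0,0.5],[0.27,0.35,0,0,0,0.5],[0.27,0.35,0,0,0,0.5],[0.27,0.35,0,0,0,0.5]]' 1
python3 - <<'E'
from h import *
s=bot.read_state();print(s["time_s"],np.round(s["position"],3),np.round(s["tcp_rot"],3).tolist())
print(np.round(cams.calibration("wrist")["tool_from_camera"],3))
E
```

```text
time_s: 1.67
position: [0.382, -0.3337, 0.2478]
tcp_rot: [[0.274, 0.962, 0.0], [0.962, -0.274, -0.0], [-0.0, 0.001, -1.0]]
force: [0.7, -0.1, -0.1]
opening: 0.998
grasp_force: 0.0
1.6667 [ 0.382 -0.334  0.248] [[0.274, 0.962, 0.0], [0.962, -0.274, -0.0], [-0.0, 0.001, -1.0]]
[[ 0.    -0.96  -0.28   0.078]
 [ 1.     0.    -0.     0.001]
 [ 0.    -0.28   0.96  -0.138]
 [ 0.     0.     0.     1.   ]]
```

```bash
python3 -m handwheel '[[0.03,0.04,0,0,0,0],[0.06,0.08,0,0,0,0],[0.065,0.09,-0.03,0,0,0],[0.065,0.09,-0.06,0,0,0],[0.065,0.09,-0.06,0,0,0],[0.065,0.09,-0.06,0,0,0],[0.065,0.09,-0.06,0,0,0],[0.065,0.09,-0.06,0,0,0]]'
python3 - <<'E'
from h import *
s=bot.read_state();im,d=cams.capture("wrist");cv2.imwrite("pics/w1.png",im);np.save("pics/w1.npy",d)
print(s["time_s"],s["position"])
for q,z in [("hook_handle",.046),("hook_seat",.014),("latch",.014)]:
    for r in models.tip_of(q,"wrist")[:2]: print(q,round(r["conf"],2),np.round(r["position"]),np.round(atz("wrist",r["position"],z,s),4))
E
```

```text
time_s: 2.33
position: [0.4466, -0.2471, 0.1891]
tcp_rot: [[0.281, 0.96, 0.003], [0.96, -0.281, -0.002], [-0.002, 0.003, -1.0]]
force: [0.9, -0.2, -1.1]
opening: 0.999
grasp_force: 0.0
2.3333 [ 0.4466266  -0.24710131  0.18914003]
hook_handle 0.91 [333. 250.] [ 0.4536 -0.2599  0.046 ]
hook_seat 0.8 [319. 170.] [ 0.4595 -0.201   0.014 ]Traceback (most recent call last):
  File "<stdin>", line 5, in <module>
ValueError: it knows: bed, front_stops, gear, hook_handle, hook_seat, pin, plate, plug_gauge, ring_gauge
```

View pics/w1.png

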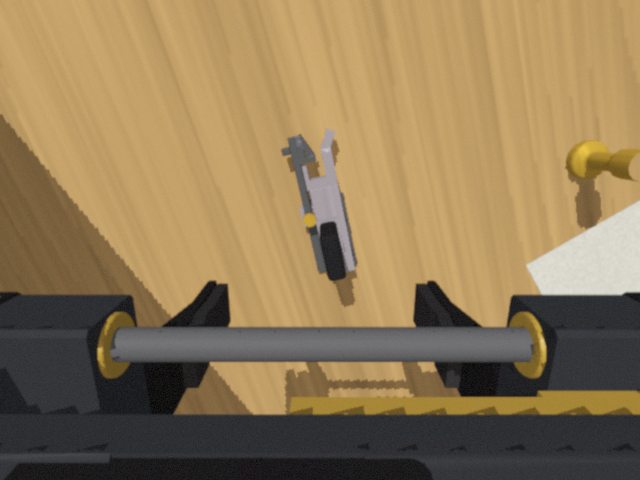

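The wrist picture shows the hook upright on the table: black handle at (333,250), jaw at (318,170), yellow latch pivot at (310,220). Its yaw is about 84°, so the tool needs another 10° or so.

```bash
python3 -m handwheel '[[0.007,-0.013,-0.03,0,0,0.045],[0.007,-0.013,-0.06,0,0,0.09],[0.007,-0.013,-0.09,0,0,0.09],[0.007,-0.013,-0.11,0,0,0.09],[0.007,-0.013,-0.125,0,0,0.09],[0.007,-0.013,-0.135,0,0,0.09],[0.007,-0.013,-0.135,0,0,0.09],[0.007,-0.013,-0.135,0,0,0.09]]'
python3 -m handwheel '[[0,0,0,0,0,0],[0,0,0,0,0,0],[0,0,0,0,0,0],[0,0,0,0,0,0],[0,0,0,0,0,0],[0,0,0,0,0,0],[0,0,0,0,0,0],[0,0,0,0,0,0]]' -1
```

```text
time_s: 3.15
position: [0.4532, -0.2588, 0.0528]
tcp_rot: [[0.103, 0.995, 0.0], [0.995, -0.103, -0.0], [-0.0, 0.0, -1.0]]
force: [-0.0, -0.1, 0.0]
opening: 0.995
grasp_force: 0.0
time_s: 3.82
position: [0.453, -0.2583, 0.0526]
tcp_rot: [[0.103, 0.995, 0.0], [0.995, -0.103, -0.0], [-0.0, 0.0, -1.0]]
force: [-0.7, -0.4, 0.1]
opening: 0.478
grasp_force: 0.0
```

```bash
python3 -m handwheel '[[0,0,0,0,0,0],[0,0,0,0,0,0],[0,0,0,0,0,0],[0,0,0,0,0,0],[0,0,0,0,0,0],[0,0,0,0,0,0],[0,0,0,0,0,0],[0,0,0,0,0,0]]'
```

```text
time_s: 4.48
position: [0.4526, -0.258, 0.0523]
tcp_rot: [[0.103, 0.995, -0.001], [0.995, -0.103, 0.001], [0.001, -0.001, -1.0]]
force: [-1.3, -0.4, -1.4]
opening: 0.164
grasp_force: 30.0
```

```bash
python3 -m handwheel '[[0,0,0.03,0,0,0],[0,0,0.06,0,0,0],[0.005,0.02,0.09,0,0,-0.02],[0.01,0.05,0.11,0,0,-0.05],[0.02,0.085,0.12,0,0,-0.1],[0.03,0.12,0.12,0,0,-0.1],[0.04,0.155,0.12,0,0,-0.1],[0.045,0.19,0.12,0,0,-0.1]]'
python3 -m handwheel '[[0.005,0.03,0,0,0,0],[0.01,0.05,0,0,0,0],[0.015,0.063,0,0,0,0],[0.015,0.063,0,0,0,0],[0.015,0.063,0,0,0,0],[0.015,0.063,0,0,0,0],[0.015,0.063,0,0,0,0],[0.015,0.063,0,0,0,0]]'
python3 - <<'E'
from h import *
s=bot.read_state();im,d=cams.capture("wrist");cv2.imwrite("pics/w2.png",im);np.save("pics/w2.npy",d)
print(s["time_s"],s["position"],s["opening"],s["force"])
hz=s["position"][2]-.0525
for q,z in [("hook_handle",.046+hz),("hook_seat",.014+hz),("pin",.029),("front_stops",.015),("plate",.015)]:
    for r in models.tip_of(q,"wrist")[:2]: print(q,round(r["conf"],2),np.round(r["position"]),np.round(atz("wrist",r["position"],z,s),4))
E
```

```text
time_s: 5.15
position: [0.4993, -0.067, 0.1729]
tcp_rot: [[0.299, 0.954, 0.003], [0.954, -0.299, -0.001], [0.0, 0.003, -1.0]]
force: [0.8, 0.4, -3.3]
opening: 0.158
grasp_force: 30.0
time_s: 5.82
position: [0.5128, -0.0063, 0.1724]
tcp_rot: [[0.3, 0.954, -0.0], [0.954, -0.3, -0.0], [-0.0, -0.0, -1.0]]
force: [-0.3, -0.1, -4.2]
opening: 0.155
grasp_force: 30.0
5.8167 [ 0.51281194 -0.00633399  0.17241798] 0.15458473484026386 [-0.2604516  -0.06770121 -4.150849  ]
hook_handle 0.58 [322. 328.] [ 0.5128 -0.0089  0.1659]
hook_seat 0.78 [320. 177.] [0.53   0.049  0.1339]
pin 0.59 [330.  69.] [0.5549 0.1057 0.029 ]
pin 0.25 [483.  79.] [0.6534 0.0678 0.029 ]
```

View pics/w2.png

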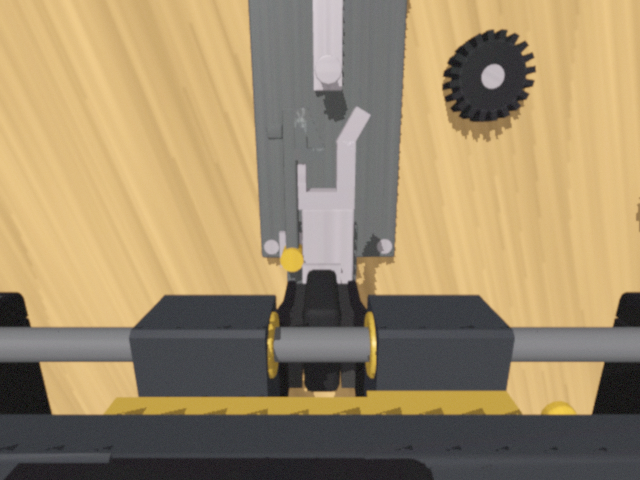

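Run:
```python
from h import *
s=bot.read_state(); im=cv2.imread("pics/w2.png"); S=cv2.cvtColor(im,cv2.COLOR_BGR2HSV)[...,1]
L=[];R=[]
for v in range(5,235,5):
    low=np.where(S[v,225:432]<70)[0]+225
    L.append(atz("wrist",(low.min(),v),.015,s)); R.append(atz("wrist",(low.max(),v),.015,s))
    if v%50==5: print(v,low.min(),low.max())
L=np.array(L);R=np.array(R)
def fit(A):
    p=np.polyfit(A[:,1],A[:,0],1); r=A[:,0]-np.polyval(p,A[:,1]); k=abs(r)<.002; return np.polyfit(A[k,1],A[k,0],1)
for n,A in(("L",L),("R",R)):
    p=fit(A); print(n,p,"angle",90-np.degrees(np.arctan(p[0])))
pm=(fit(L)+fit(R))/2; w=(fit(R)[1]-fit(L)[1])
print("mid",pm)
for z,uv in((.043,(328.5,69)),(.029,(330,69))):
    q=atz("wrist",uv,z,s); print("pin",q, "mid x at y",np.polyval(pm,q[1]))
# head circle via grey brightness in the picture
cv2.imwrite("pics/c2.png",cv2.resize(im[30:290,230:420],None,fx=2.2,fy=2.2,interpolation=cv2.INTER_CUBIC))
```

```text
5 249 406
55 252 403
105 254 401
155 257 398
205 259 395
L [0.30591722 0.46401083] angle 72.99022628587636
R [0.30850917 0.57671215] angle 72.85452615791364
mid [0.30721319 0.52036149]
pin [0.5529369  0.10481886 0.043     ] mid x at y 0.5525632269815711
pin [0.55476254 0.1064062  0.029     ] mid x at y 0.5530508797085066
```

View pics/c2.png

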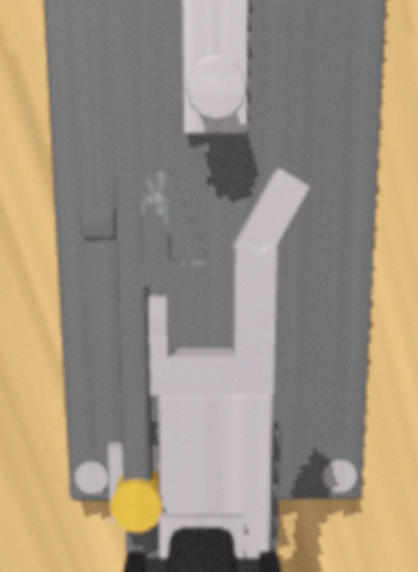

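The crop shows the pin head at (215,85), the bed's edges running parallel to the hook, and the open jaw between the prong at (255,300) and the dark latch at (130,250). The hook sits about 5.5 mm left of the pin line, so I'll correct that and lower it.

```bash
python3 -m handwheel '[[0.004,0.004,-0.02,0,0,0.003],[0.008,0.008,-0.045,0,0,0.003],[0.008,0.008,-0.07,0,0,0.003],[0.008,0.008,-0.085,0,0,0.003],[0.008,0.008,-0.095,0,0,0.003],[0.008,0.008,-0.102,0,0,0.003],[0.008,0.008,-0.102,0,0,0.003],[0.008,0.008,-0.102,0,0,0.003]]'
python3 - <<'E'
from h import *
s=bot.read_state();im,d=cams.capture("wrist");cv2.imwrite("pics/w3.png",im)
print(s["time_s"],s["position"],s["opening"],s["force"],s["tcp_rot"])
hz=s["position"][2]-.0525
for q,z in [("hook_seat",.014+hz),("pin",.029)]:
    for r in models.tip_of(q,"wrist")[:2]: print(q,round(r["conf"],2),np.round(r["position"]),np.round(atz("wrist",r["position"],z,s),4))
E
```

```text
time_s: 6.78
position: [0.5214, 0.0025, 0.0708]
tcp_rot: [[0.293, 0.956, 0.001], [0.956, -0.293, -0.0], [0.0, 0.001, -1.0]]
force: [-0.0, -0.6, -4.2]
opening: 0.154
grasp_force: 30.0
6.7833 [0.52141089 0.00253    0.07078717] 0.15398979910809985 [-0.03400715 -0.56253876 -4.23917333] [[ 2.92792511e-01  9.56175848e-01  5.40655228e-04]
 [ 9.56175999e-01 -2.92792504e-01 -9.40936303e-05]
 [ 6.83297413e-05  5.44511463e-04 -9.99999849e-01]]
hook_seat 0.74 [322. 176.] [0.5393 0.0582 0.0323]
hook_seat 0.71 [555.  77.] [0.6479 0.0693 0.0323]
pin 0.8 [319.  62.] [0.5523 0.1052 0.029 ]
```

View pics/w3.png

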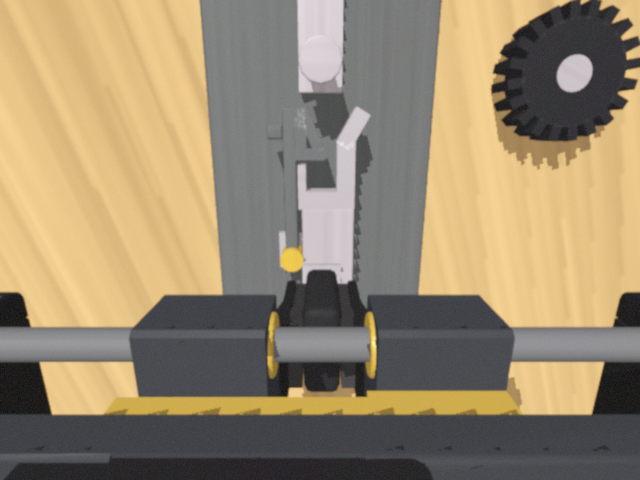

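The pin head at (320,60) is in line with the mouth centre at about (322,150), with the seat some 49 mm short of the pin. I'll lower 2.5 mm and creep forward, watching the force.

```bash
python3 -m handwheel '[[0,0,-0.0025,0,0,0],[0.0005,0.0014,-0.0025,0,0,0],[0.0009,0.0029,-0.0025,0,0,0],[0.0015,0.0048,-0.0025,0,0,0],[0.0021,0.0067,-0.0025,0,0,0],[0.0026,0.0086,-0.0025,0,0,0],[0.003,0.0096,-0.0025,0,0,0],[0.003,0.0096,-0.0025,0,0,0]]'
python3 -m handwheel '[[0.0003,0.001,0,0,0,0],[0.0006,0.0019,0,0,0,0],[0.0009,0.0029,0,0,0,0],[0.0012,0.0038,0,0,0,0],[0.0015,0.0048,0,0,0,0],[0.0018,0.0057,0,0,0,0],[0.0021,0.0067,0,0,0,0],[0.0023,0.0076,0,0,0,0]]'
```

```text
time_s: 7.6
position: [0.5241, 0.0126, 0.068]
tcp_rot: [[0.292, 0.956, 0.0], [0.956, -0.292, 0.0], [0.0, 0.0, -1.0]]
force: [-0.7, -0.3, -3.2]
opening: 0.157
grasp_force: 30.0
time_s: 8.27
position: [0.5261, 0.0199, 0.068]
tcp_rot: [[0.292, 0.956, -0.001], [0.956, -0.292, -0.0], [-0.0, -0.001, -1.0]]
force: [-1.1, -0.6, -3.5]
opening: 0.162
grasp_force: 30.0
```

```bash
python3 -m handwheel '[[0.0003,0.001,0,0,0,0],[0.0006,0.0019,0,0,0,0],[0.0009,0.0029,0,0,0,0],[0.0012,0.0038,0,0,0,0],[0.0015,0.0048,0,0,0,0],[0.0018,0.0057,0,0,0,0],[0.0021,0.0067,0,0,0,0],[0.0023,0.0076,0,0,0,0]]'
```

```text
time_s: 8.93
position: [0.5286, 0.0275, 0.068]
tcp_rot: [[0.293, 0.956, -0.0], [0.956, -0.293, 0.0], [-0.0, -0.0, -1.0]]
force: [-1.5, -1.6, -2.8]
opening: 0.158
grasp_force: 30.0
```

```bash
python3 -m handwheel '[[0.0003,0.001,0,0,0,0],[0.0006,0.0019,0,0,0,0],[0.0009,0.0029,0,0,0,0],[0.0012,0.0038,0,0,0,0],[0.0015,0.0048,0,0,0,0],[0.0016,0.0054,0,0,0,0],[0.0016,0.0054,0,0,0,0],[0.0016,0.0054,0,0,0,0]]'
```

```text
time_s: 9.6
position: [0.5305, 0.0329, 0.0681]
tcp_rot: [[0.293, 0.956, 0.001], [0.956, -0.293, 0.0], [0.0, 0.001, -1.0]]
force: [-0.1, -3.2, -3.5]
opening: 0.159
grasp_force: 30.0
```

```bash
python3 -m handwheel '[[0.0003,0.001,0,0,0,0],[0.0006,0.0019,0,0,0,0],[0.0009,0.0029,0,0,0,0],[0.0012,0.0038,0,0,0,0],[0.0015,0.0048,0,0,0,0],[0.0018,0.0057,0,0,0,0],[0.0018,0.0057,0,0,0,0],[0.0018,0.0057,0,0,0,0]]'
python3 - <<'E'
from h import *
s=bot.read_state();im,d=cams.capture("wrist");cv2.imwrite("pics/w4.png",im)
print(s["position"],s["force"])
for r in models.tip_of("pin","wrist")[:2]: print(round(r["conf"],2),np.round(r["position"]),np.round(atz("wrist",r["position"],.029,s),4))
E
```

```text
time_s: 10.27
position: [0.532, 0.0388, 0.068]
tcp_rot: [[0.293, 0.956, 0.0], [0.956, -0.293, 0.0], [0.0, -0.0, -1.0]]
force: [-1.1, -3.5, -3.6]
opening: 0.162
grasp_force: 30.0
[0.53203364 0.03882722 0.0680314 ] [-1.06711396 -3.52526874 -3.6048078 ]
0.71 [331. 124.] [0.5604 0.1155 0.029 ]
```

```bash
python3 -c "
import cv2;im=cv2.imread('pics/w4.png');cv2.imwrite('pics/c4.png',cv2.resize(im[30:290,220:420],None,fx=2.2,fy=2.2,interpolation=cv2.INTER_CUBIC))"
```

```text
(no output)
```

View pics/c4.png

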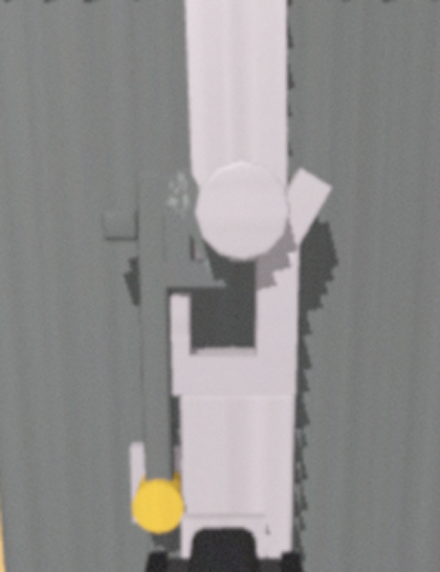

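The crop shows the pin head at (243,210), right of the jaw centre line at x≈223. The pin is on the flared lip, about 3.5 mm right. I'll shift the hook right 3 mm, then carry on.

```bash
python3 -m handwheel '[[0.0006,-0.0002,0,0,0,0],[0.0012,-0.0004,0,0,0,0],[0.0018,-0.0006,0,0,0,0],[0.0024,-0.0008,0,0,0,0],[0.0029,-0.0009,0,0,0,0],[0.0032,0,0,0,0,0],[0.0035,0.001,0,0,0,0],[0.0038,0.0019,0,0,0,0]]'
python3 -m handwheel '[[0.0003,0.001,0,0,0,0],[0.0006,0.0019,0,0,0,0],[0.0009,0.0029,0,0,0,0],[0.0012,0.0038,0,0,0,0],[0.0015,0.0048,0,0,0,0],[0.0015,0.0048,0,0,0,0],[0.0015,0.0048,0,0,0,0],[0.0015,0.0048,0,0,0,0]]'
python3 - <<'E'
from h import *
s=bot.read_state();im,d=cams.capture("wrist");cv2.imwrite("pics/w5.png",im)
print(s["position"],s["force"])
for r in models.tip_of("pin","wrist")[:2]: print(round(r["conf"],2),np.round(r["position"]),np.round(atz("wrist",r["position"],.029,s),4))
E
```

```text
time_s: 11.03
position: [0.5352, 0.0392, 0.068]
tcp_rot: [[0.291, 0.957, -0.002], [0.957, -0.291, -0.002], [-0.003, -0.001, -1.0]]
force: [-4.1, -8.3, -2.9]
opening: 0.157
grasp_force: 30.0
time_s: 11.7
position: [0.5367, 0.0437, 0.068]
tcp_rot: [[0.291, 0.957, -0.002], [0.957, -0.291, -0.002], [-0.003, -0.001, -1.0]]
force: [-3.6, -7.1, -3.0]
opening: 0.157
grasp_force: 30.0
[0.53672211 0.04371808 0.06795838] [-3.64642315 -7.06020617 -2.96865559]
0.94 [329. 127.] [0.5638 0.1192 0.029 ]
```

```bash
python3 -m handwheel '[[0.0003,0.001,0,0,0,0],[0.0006,0.0019,0,0,0,0],[0.0009,0.0029,0,0,0,0],[0.0012,0.0038,0,0,0,0],[0.0015,0.0048,0,0,0,0],[0.0015,0.0048,0,0,0,0],[0.0015,0.0048,0,0,0,0],[0.0015,0.0048,0,0,0,0]]'
```

```text
time_s: 12.47
position: [0.5382, 0.0486, 0.0679]
tcp_rot: [[0.292, 0.957, -0.002], [0.957, -0.292, -0.002], [-0.003, -0.001, -1.0]]
force: [-2.8, -6.9, -3.5]
opening: 0.155
grasp_force: 30.0
```

```bash
python3 -m handwheel '[[0.0003,0.001,0,0,0,0],[0.0006,0.0019,0,0,0,0],[0.0009,0.0029,0,0,0,0],[0.0012,0.0038,0,0,0,0],[0.0015,0.0048,0,0,0,0],[0.0015,0.0048,0,0,0,0],[0.0015,0.0048,0,0,0,0],[0.0015,0.0048,0,0,0,0]]'
python3 - <<'E'
from h import *
s=bot.read_state();im,d=cams.capture("wrist");cv2.imwrite("pics/w6.png",im)
print(s["position"],s["force"])
for r in models.tip_of("pin","wrist")[:2]: print(round(r["conf"],2),np.round(r["position"]),np.round(atz("wrist",r["position"],.029,s),4))
E
```

```text
time_s: 13.13
position: [0.5397, 0.0525, 0.0678]
tcp_rot: [[0.291, 0.957, -0.002], [0.957, -0.291, -0.004], [-0.004, -0.001, -1.0]]
force: [-3.1, -9.9, -3.4]
opening: 0.153
grasp_force: 30.0
[0.5396846  0.05252117 0.06783563] [-3.11121399 -9.87367189 -3.43664171]
0.61 [327. 129.] [0.5657 0.1275 0.029 ]
```

```bash
python3 -m handwheel '[[0.0003,0.001,0,0,0,0],[0.0006,0.0019,0,0,0,0],[0.0009,0.0029,0,0,0,0],[0.0012,0.0038,0,0,0,0],[0.0012,0.0038,0,0,0,0],[0.0012,0.0038,0,0,0,0],[0.0012,0.0038,0,0,0,0],[0.0012,0.0038,0,0,0,0]]'
python3 - <<'E'
from h import *
s=bot.read_state();im,d=cams.capture("wrist");cv2.imwrite("pics/w7.png",im)
print(s["position"],s["force"])
for r in models.tip_of("pin","wrist")[:2]: print(round(r["conf"],2),np.round(r["position"]),np.round(atz("wrist",r["position"],.029,s),4))
E
```

```text
time_s: 13.9
position: [0.5403, 0.0555, 0.0678]
tcp_rot: [[0.29, 0.957, -0.003], [0.957, -0.29, -0.005], [-0.006, -0.002, -1.0]]
force: [-4.9, -13.6, -2.5]
opening: 0.162
grasp_force: 30.0
[0.54032205 0.05548377 0.06781402] [ -4.87234921 -13.63459314  -2.51083291]
0.63 [327. 136.] [0.5652 0.1275 0.029 ]
```

```bash
python3 -m handwheel '[[0.0001,0.0003,0,0,0,0],[0.0002,0.0006,0,0,0,0],[0.0003,0.0009,0,0,0,0],[0.0004,0.0012,0,0,0,0],[0.0004,0.0014,0,0,0,0],[0.0004,0.0014,0,0,0,0],[0.0004,0.0014,0,0,0,0],[0.0004,0.0014,0,0,0,0]]'
```

```text
time_s: 14.67
position: [0.5415, 0.0593, 0.0679]
tcp_rot: [[0.292, 0.956, -0.001], [0.956, -0.292, -0.001], [-0.002, -0.001, -1.0]]
force: [-2.7, -4.4, -3.3]
opening: 0.158
grasp_force: 30.0
```

```bash
python3 -m handwheel '[[0.0001,0.0005,0,0,0,0],[0.0003,0.001,0,0,0,0],[0.0004,0.0014,0,0,0,0],[0.0006,0.0019,0,0,0,0],[0.0007,0.0024,0,0,0,0],[0.0009,0.0029,0,0,0,0],[0.0009,0.0029,0,0,0,0],[0.0009,0.0029,0,0,0,0]]'
python3 - <<'E'
from h import *
s=bot.read_state();im,d=cams.capture("wrist");cv2.imwrite("pics/w8.png",im)
print(s["position"],s["force"])
for r in models.tip_of("pin","wrist")[:2]: print(round(r["conf"],2),np.round(r["position"]),np.round(atz("wrist",r["position"],.029,s),4))
E
```

```text
time_s: 15.33
position: [0.5425, 0.0624, 0.0679]
tcp_rot: [[0.292, 0.956, -0.001], [0.956, -0.292, -0.001], [-0.001, -0.001, -1.0]]
force: [-3.1, -5.4, -4.1]
opening: 0.158
grasp_force: 30.0
[0.54248346 0.06241429 0.06790709] [-3.05521713 -5.39929933 -4.06123045]
0.61 [324. 152.] [0.5642 0.1281 0.029 ]
```

```bash
python3 -m handwheel '[[0.0001,0.0005,0,0,0,0],[0.0003,0.001,0,0,0,0],[0.0004,0.0014,0,0,0,0],[0.0006,0.0019,0,0,0,0],[0.0007,0.0024,0,0,0,0],[0.0009,0.0029,0,0,0,0],[0.0009,0.0029,0,0,0,0],[0.0009,0.0029,0,0,0,0]]'
```

```text
time_s: 16.1
position: [0.5438, 0.0665, 0.0681]
tcp_rot: [[0.293, 0.956, 0.0], [0.956, -0.293, 0.001], [0.001, 0.0, -1.0]]
force: [-1.4, 1.5, -4.3]
opening: 0.16
grasp_force: 30.0
```

```bash
python3 -m handwheel '[[0.0001,0.0004,0,0,0,0],[0.0002,0.0008,0,0,0,0],[0.0003,0.0011,0,0,0,0],[0.0005,0.0015,0,0,0,0],[0.0006,0.0019,0,0,0,0],[0.0006,0.0019,0,0,0,0],[0.0006,0.0019,0,0,0,0],[0.0006,0.0019,0,0,0,0]]'
python3 - <<'E'
from h import *
s=bot.read_state();im,d=cams.capture("wrist");cv2.imwrite("pics/w9.png",im)
print(s["position"],s["force"])
for r in models.tip_of("pin","wrist")[:2]: print(round(r["conf"],2),np.round(r["position"]),np.round(atz("wrist",r["position"],.029,s),4))
E
```

```text
time_s: 16.77
position: [0.5446, 0.0679, 0.0681]
tcp_rot: [[0.293, 0.956, 0.001], [0.956, -0.293, 0.0], [0.0, 0.001, -1.0]]
force: [-1.6, 1.8, -4.2]
opening: 0.161
grasp_force: 30.0
[0.5446262  0.06789977 0.0680947 ] [-1.59073128  1.75934218 -4.21902054]
0.59 [323. 165.] [0.5643 0.1281 0.029 ]
```

```bash
python3 -c "
import cv2;im=cv2.imread('pics/w9.png');cv2.imwrite('pics/c9.png',cv2.resize(im[60:290,220:420],None,fx=2.5,fy=2.5,interpolation=cv2.INTER_CUBIC))"
```

```text
(no output)
```

View pics/c9.png

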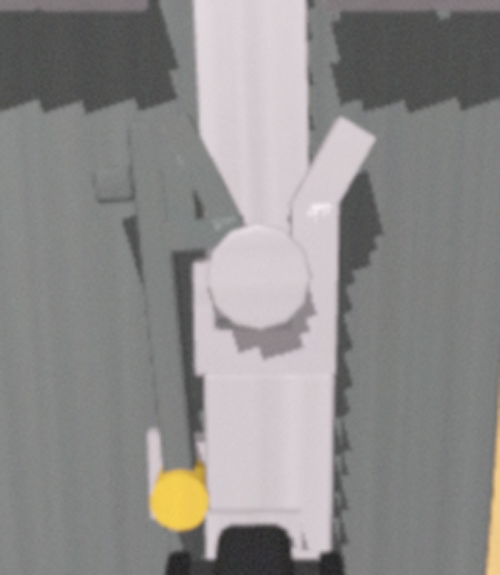

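The crop shows the head at (260,277) almost down in the jaw, with the latch arm at (150,200) still leaning a little outward. It needs another 2–3 mm.

```bash
python3 -m handwheel '[[0.0001,0.0003,0,0,0,0],[0.0002,0.0006,0,0,0,0],[0.0003,0.0009,0,0,0,0],[0.0004,0.0012,0,0,0,0],[0.0005,0.0015,0,0,0,0],[0.0005,0.0015,0,0,0,0],[0.0005,0.0015,0,0,0,0],[0.0005,0.0015,0,0,0,0]]'
```

```text
time_s: 17.53
position: [0.5451, 0.0695, 0.0681]
tcp_rot: [[0.293, 0.956, 0.001], [0.956, -0.293, 0.0], [0.0, 0.001, -1.0]]
force: [-0.7, 2.3, -3.4]
opening: 0.158
grasp_force: 30.0
```

```bash
python3 -m handwheel '[[0.0001,0.0003,0,0,0,0],[0.0002,0.0006,0,0,0,0],[0.0003,0.0009,0,0,0,0],[0.0003,0.0011,0,0,0,0],[0.0003,0.0011,0,0,0,0],[0.0003,0.0011,0,0,0,0],[0.0003,0.0011,0,0,0,0],[0.0003,0.0011,0,0,0,0]]'
```

```text
time_s: 18.2
position: [0.5453, 0.0702, 0.0681]
tcp_rot: [[0.293, 0.956, 0.0], [0.956, -0.293, -0.0], [-0.0, 0.0, -1.0]]
force: [-0.1, 0.1, -3.9]
opening: 0.158
grasp_force: 30.0
```

```bash
python3 -m handwheel '[[0.0001,0.0003,0,0,0,0],[0.0002,0.0006,0,0,0,0],[0.0003,0.0009,0,0,0,0],[0.0003,0.0009,0,0,0,0],[0.0003,0.0009,0,0,0,0],[0.0003,0.0009,0,0,0,0],[0.0003,0.0009,0,0,0,0],[0.0003,0.0009,0,0,0,0]]'
python3 - <<'E'
from h import *
s=bot.read_state();im,d=cams.capture("wrist")
print(s["position"],s["force"])
for r in models.tip_of("pin","wrist")[:2]: print(round(r["conf"],2),np.round(r["position"]),np.round(atz("wrist",r["position"],.029,s),4))
cv2.imwrite('pics/c10.png',cv2.resize(im[60:290,220:420],None,fx=2.5,fy=2.5,interpolation=cv2.INTER_CUBIC))
E
```

```text
time_s: 18.87
position: [0.5456, 0.0713, 0.0681]
tcp_rot: [[0.293, 0.956, 0.0], [0.956, -0.293, 0.0], [0.0, 0.0, -1.0]]
force: [1.3, -0.7, -4.0]
opening: 0.157
grasp_force: 30.0
[0.54555743 0.0712562  0.06805079] [ 1.28278721 -0.67418759 -4.03364394]
0.91 [321. 174.] [0.5631 0.1278 0.029 ]
```

View pics/c10.png

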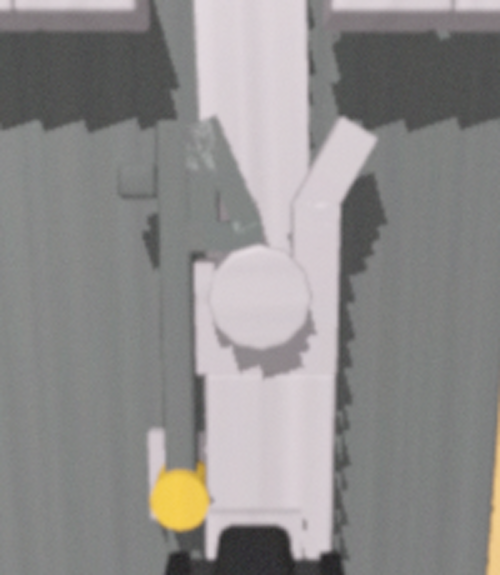

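The latch arm is now straight at (178,330) with its nose behind the pin head at (260,297): shut, with the pin home. Next I draw it out gently.

```bash
python3 -m handwheel '[[-0.0003,-0.001,0,0,0,0],[-0.0007,-0.0019,0,0,0,0],[-0.0014,-0.0037,0,0,0,0],[-0.0022,-0.0056,0,0,0,0],[-0.0032,-0.0084,0,0,0,0],[-0.0043,-0.0112,0,0,0,0],[-0.0055,-0.014,0,0,0,0],[-0.0066,-0.0168,0,0,0,0]]'
```

```text
time_s: 19.63
position: [0.5386, 0.0542, 0.0681]
tcp_rot: [[0.293, 0.956, -0.0], [0.956, -0.293, 0.0], [0.0, -0.0, -1.0]]
force: [1.2, 3.2, -3.2]
opening: 0.158
grasp_force: 30.0
```

```bash
python3 -m handwheel '[[-0.0008,-0.0027,0,0,0,0],[-0.0016,-0.0053,0,0,0,0],[-0.0024,-0.0079,0,0,0,0],[-0.0032,-0.0105,0,0,0,0],[-0.004,-0.0131,0,0,0,0],[-0.0047,-0.0153,0,0,0,0],[-0.0053,-0.0172,0,0,0,0],[-0.0056,-0.0182,0,0,0,0]]'
```

```text
time_s: 20.3
position: [0.5331, 0.036, 0.068]
tcp_rot: [[0.293, 0.956, -0.0], [0.956, -0.293, 0.0], [-0.0, -0.0, -1.0]]
force: [0.9, 4.2, -3.4]
opening: 0.163
grasp_force: 30.0
```

```bash
python3 -m handwheel '[[-0.0003,-0.001,0,0,0,0],[-0.0006,-0.0019,0,0,0,0],[-0.0009,-0.0029,0,0,0,0],[-0.0012,-0.0038,0,0,0,0],[-0.0015,-0.0048,0,0,0,0],[-0.0018,-0.0057,0,0,0,0],[-0.0018,-0.0057,0,0,0,0],[-0.0018,-0.0057,0,0,0,0]]'
```

```text
time_s: 20.97
position: [0.5314, 0.0304, 0.0681]
tcp_rot: [[0.293, 0.956, -0.0], [0.956, -0.293, -0.0], [-0.0, -0.0, -1.0]]
force: [0.5, 3.7, -3.5]
opening: 0.157
grasp_force: 30.0
```

```bash
python3 -m handwheel '[[-0.0002,-0.0005,0,0,0,0],[-0.0003,-0.001,0,0,0,0],[-0.0004,-0.0014,0,0,0,0],[-0.0006,-0.0019,0,0,0,0],[-0.0007,-0.0024,0,0,0,0],[-0.0009,-0.0029,0,0,0,0],[-0.0009,-0.0029,0,0,0,0],[-0.0009,-0.0029,0,0,0,0]]'
```

```text
time_s: 21.63
position: [0.5305, 0.0276, 0.068]
tcp_rot: [[0.293, 0.956, -0.0], [0.956, -0.293, -0.0], [-0.0, -0.0, -1.0]]
force: [0.7, 3.5, -4.8]
opening: 0.162
grasp_force: 30.0
```

```bash
python3 -m handwheel '[[-0.0002,-0.0005,0,0,0,0],[-0.0003,-0.001,0,0,0,0],[-0.0004,-0.0014,0,0,0,0],[-0.0006,-0.0019,0,0,0,0],[-0.0006,-0.0019,0,0,0,0],[-0.0006,-0.0019,0,0,0,0],[-0.0006,-0.0019,0,0,0,0],[-0.0006,-0.0019,0,0,0,0]]'
```

```text
time_s: 22.3
position: [0.5299, 0.0257, 0.0681]
tcp_rot: [[0.293, 0.956, -0.0], [0.956, -0.293, -0.0], [-0.0, -0.0, -1.0]]
force: [0.5, 2.7, -3.7]
opening: 0.162
grasp_force: 30.0
```

Drawn about 48 mm, with the force still only sliding friction.

```bash
python3 -m handwheel '[[-0.0002,-0.0005,0,0,0,0],[-0.0003,-0.001,0,0,0,0],[-0.0004,-0.0014,0,0,0,0],[-0.0006,-0.0019,0,0,0,0],[-0.0006,-0.0019,0,0,0,0],[-0.0006,-0.0019,0,0,0,0],[-0.0006,-0.0019,0,0,0,0],[-0.0006,-0.0019,0,0,0,0]]'
```

```text
time_s: 22.97
position: [0.5291, 0.0245, 0.068]
tcp_rot: [[0.293, 0.956, -0.0], [0.956, -0.293, 0.001], [0.001, -0.001, -1.0]]
force: [1.7, 5.4, -3.7]
opening: 0.159
grasp_force: 30.0
```

```bash
python3 -m handwheel '[[-0.0002,-0.0005,0,0,0,0],[-0.0003,-0.001,0,0,0,0],[-0.0004,-0.0014,0,0,0,0],[-0.0006,-0.0019,0,0,0,0],[-0.0006,-0.0019,0,0,0,0],[-0.0006,-0.0019,0,0,0,0],[-0.0006,-0.0019,0,0,0,0],[-0.0006,-0.0019,0,0,0,0]]'
```

```text
time_s: 23.63
position: [0.5293, 0.0234, 0.0679]
tcp_rot: [[0.294, 0.956, 0.001], [0.956, -0.294, 0.002], [0.002, 0.001, -1.0]]
force: [3.0, 9.6, -5.1]
opening: 0.16
grasp_force: 30.0
```

```bash
python3 -m handwheel '[[-0.0002,-0.0005,0,0,0,0],[-0.0003,-0.001,0,0,0,0],[-0.0004,-0.0014,0,0,0,0],[-0.0006,-0.0019,0,0,0,0],[-0.0006,-0.0019,0,0,0,0],[-0.0006,-0.0019,0,0,0,0],[-0.0006,-0.0019,0,0,0,0],[-0.0006,-0.0019,0,0,0,0]]'
```

```text
time_s: 24.3
position: [0.5292, 0.0229, 0.0678]
tcp_rot: [[0.296, 0.955, 0.003], [0.955, -0.296, 0.004], [0.005, 0.001, -1.0]]
force: [5.0, 15.4, -6.6]
opening: 0.16
grasp_force: 30.0
```

Resistance has climbed to 16 N with almost no motion, so the insert is on the stops. I'll relax the pull and set the hook down.

```bash
python3 -m handwheel '[[0.0002,0.0005,0,0,0,0],[0.0003,0.001,0,0,0,0],[0.0004,0.0014,0,0,0,0],[0.0006,0.0019,0,0,0,0],[0.0007,0.0022,0,0,0,0],[0.0007,0.0022,-0.0004,0,0,0],[0.0007,0.0022,-0.0008,0,0,0],[0.0007,0.0022,-0.0008,0,0,0]]'
python3 - <<'E'
from h import *
s=bot.read_state();im,d=cams.capture("wrist");cv2.imwrite("pics/w11.png",im)
print(s["position"],s["force"])
for q,z in [("pin",.029),("front_stops",.015),("plate",.015)]:
  for r in models.tip_of(q,"wrist")[:2]: print(q,round(r["conf"],2),np.round(r["position"]),np.round(atz("wrist",r["position"],z,s),4))
# bed end from w2: pose then
s2=dict(position=[.51281,-.00633,.17242],tcp_rot=[[.3,.954,0],[.954,-.3,0],[0,0,-1]])
e=atz("wrist",(329,257),.015,s2);p=atz("wrist",(328.5,69),.043,s2);u=np.array([.2937,.9559]);print("initial pin x",-.2+(p-e)[:2]@u)
E
```

```text
time_s: 24.97
position: [0.5293, 0.0234, 0.0675]
tcp_rot: [[0.294, 0.956, 0.001], [0.956, -0.294, 0.002], [0.002, 0.001, -1.0]]
force: [2.0, 7.3, -1.8]
opening: 0.158
grasp_force: 30.0
[0.52929763 0.0233688  0.0675492 ] [ 1.95124051  7.32171729 -1.7791983 ]
pin 0.6 [319. 169.] [0.5471 0.0825 0.029 ]
initial pin x -0.06155000667844582
```

The pin has moved 23 mm forward of its start, to a bed x of about −84.6 mm, so it is on the stops. I'll relax the last 7 N and release.

```bash
python3 -m handwheel '[[0.0001,0.0003,0,0,0,0],[0.0002,0.0006,0,0,0,0],[0.0003,0.0009,0,0,0,0],[0.0003,0.0011,0,0,0,0],[0.0003,0.0011,0,0,0,0],[0.0003,0.0011,0,0,0,0],[0.0003,0.0011,0,0,0,0],[0.0003,0.0011,0,0,0,0]]'
```

```text
time_s: 25.83
position: [0.5289, 0.0239, 0.0676]
tcp_rot: [[0.293, 0.956, -0.0], [0.956, -0.293, 0.001], [0.001, -0.0, -1.0]]
force: [0.7, 4.7, -0.3]
opening: 0.154
grasp_force: 30.0
```

```bash
python3 -m handwheel '[[0,0,0,0,0,0],[0,0,0,0,0,0],[0,0,0,0,0,0],[0,0,0,0,0,0],[0,0,0,0,0,0],[0,0,0,0,0,0],[0,0,0,0,0,0],[0,0,0,0,0,0]]' 0
```

```text
time_s: 26.5
position: [0.5291, 0.0233, 0.0672]
tcp_rot: [[0.293, 0.956, -0.0], [0.956, -0.293, -0.0], [-0.0, 0.0, -1.0]]
force: [0.6, 1.1, 0.5]
opening: 0.495
grasp_force: 0.0
```

```bash
python3 -m handwheel '[[0,0,0.008,0,0,0],[0,0,0.02,0,0,0],[0,0,0.04,0,0,0],[0,0,0.07,0,0,0],[0,0,0.1,0,0,0],[0,0,0.12,0,0,0],[0,0,0.12,0,0,0],[0,0,0.12,0,0,0]]'
python3 - <<'E'
from h import *
s=bot.read_state();im,d=cams.capture("wrist");cv2.imwrite("pics/w12.png",im)
print(s["position"],s["force"])
for q,z in [("pin",.029),("hook_seat",.029),("hook_handle",.061),("front_stops",.015),("plate",.015),("gear",0)]:
  for r in models.tip_of(q,"wrist")[:1]: print(q,round(r["conf"],2),np.round(r["position"]),np.round(atz("wrist",r["position"],z,s),4))
E
```

```text
time_s: 27.17
position: [0.5298, 0.0233, 0.1889]
tcp_rot: [[0.293, 0.956, 0.004], [0.956, -0.293, -0.001], [0.0, 0.004, -1.0]]
force: [-0.2, 0.2, -0.2]
opening: 0.5
grasp_force: 0.0
[0.52981534 0.02329995 0.18894277] [-0.18076165  0.17729563 -0.24676533]
pin 0.63 [321. 152.] [0.5492 0.0834 0.029 ]
hook_seat 0.91 [319. 159.] [0.5464 0.0792 0.029 ]
hook_handle 0.94 [319. 244.] [0.5289 0.0222 0.061 ]
gear 0.93 [462. 124.] [0.6665 0.0694 0.    ]
```

View pics/w12.png

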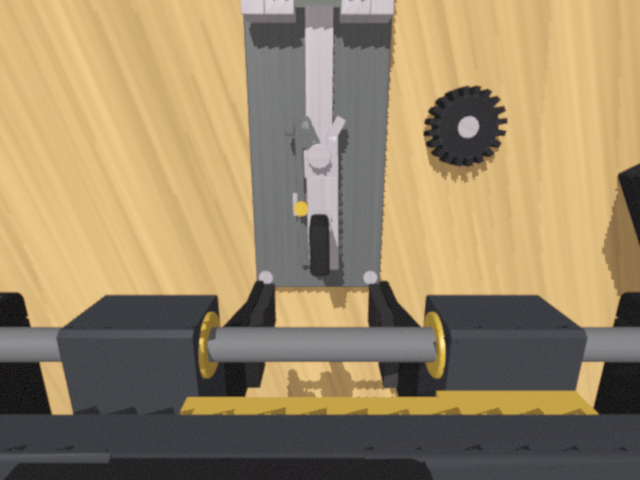

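The hook stands upright and released on the bed, handle at (319,245), pin head at (319,155) in the jaw, latch arm straight. One numeric check against the bed's end edge, then I hand in.

Run:
```python
from h import *
s=bot.read_state()
e=atz("wrist",(319,287),.015,s);p=atz("wrist",(319,155),.043,s);u=np.array([.2937,.9559]);x=-.2+(p-e)[:2]@u;print("pin x",x)
if x<-.080: print(bot.hand_in())
```

```text
pin x -0.08439658184680458
the job is handed in; nothing more can be done
None
```

I handed the job in after about 27 s of the 72 s: the hook is hitched with the latch shut, and the insert rests against the front stops (pin at x ≈ −84 mm in the bed frame). The hook is released and standing flat on the bed, hook–insert forces read about 16 N at most, and the judge returned no verdict.

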